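# Free the pawl of the ratchet lift and let the plywood down

## Robot

A 6-joint arm with a two-finger parallel gripper is mounted at the origin on the work surface. World frame = base frame: x ahead of the robot, y to its left, z up, the work surface at z = 0. Lengths are in m, angles in rad, forces in N, time in s.
With the tool pointing down it reaches from about 0.425 to 1.125 m from the base axis. Payload 14.9 kg.
Tool frame: the origin (TCP) lies on the centre line of the jaws, within the pads' length; the fingertips stand 14 mm ahead of it and the grasp point (between the pads) lies 5 mm behind it; z points along the fingers, y is the direction in which the jaws open and shut (so a half turn about z gives the same grasp; the last joint's range is limited). The gripper opens to 91 mm and grips with 3 to 60 N. Pads are 32 mm wide; open, the fingers measure 118 mm over their backs; the gripper's body (76 mm by 178 mm) begins 60 mm behind the grasp point.
Start: joints at [-1.234, 0.379, 1.734, -0, 1.028, -0.033], TCP at [0.253, -0.653, 0.228] pointing down, gripper open.
Joint ranges: [-2.77, 2.77], [-0.74, 2.19], [0, 2.66], [-1.06, 4.2], [0.31, 2.87], [-3.08, 3.08]. Speed limits (rad/s): [1.89, 1.89, 2.39, 3.14, 3.14, 3.14].

## Interface

Orientations are given as a unit quaternion [w, x, y, z].
In Python, from bench import bot, observe, optics gives the robot as it stands. The module is installed in compiled form; this text tells all that it offers. Calls block until the motion is done:
- bot.goto(position, orientation): joint-space move of the TCP to a pose.
- bot.move_linear(position, ori=None, feed=0.15, f_stop=None): straight line of the TCP; ori=None keeps the orientation; feed is the mean speed in m/s. With f_stop (N) it stops when the force on the tool has changed by that much, and returns True; else False.
- bot.move_joints(angles): joint-space move.
- bot.grip(opening, strength=None): finger opening in m; strength is the grip in N (None keeps the last); returns when the fingers have stopped.
- bot.dwell(seconds).
- bot.ik(position, orientation): joint angles nearest the present ones, or None.
- observe(): the state.
- optics.camera(name): name is "scene" or "top"; returns the picture (384x512x3 uint8, red, green, blue); there is no depth.
- optics.camera_model(name): a dict with "mtx" (3x3 intrinsics, pixels), "extrinsics" (4x4, takes a point from camera to world coordinates). Camera axes: x right, y down, z forward; pixel columns grow to the right and rows downward; lengths in m; the calibration is good to about 2 mm. A picture is of the moment at which its call begins. camera_model takes no time and is no camera call.
A pose or a line that the arm cannot do raises bot.PlanningError and nothing moves.
- bot.finish_job(): hands the job in, once; it reports no verdict.
Trained networks look in the newest picture that a camera, given by its name, has taken for a name from the list of things; names that differ only in an ending like _2 or _b are one class to them, and where a whole thing is asked for, a point or a joint stands for the part that bears it (a point fixed in the world has none). Each returns a list of dicts, best first, with "p" (0 to 1); they miss things now and then, are a little off and sometimes report something else, mostly with a low value. They report only what shows in the picture. A call takes as long as a camera call. They do not tell look-alikes from the thing itself.
- optics.boxes_of(camera, label): "bbox" ([centre column, centre row, width, height] in pixels, round what is visible of it).
The state is a dict: "clock": time; "q": joint angles; "joint_vel": joint speeds; "joint_efforts": joint torques, N m; "ee_pos": TCP position; "eef_rot": TCP orientation; "ft_force": force on the tool from outside, world axes, zero at the start; "ft_torque": the same for the moment, N m; "gripper_width": finger opening in m.
Only numpy, scipy, OpenCV 4.12 (cv2) and the standard library are available. Lean on these libraries where they do the work, as an engineer would, in place of code of your own. Each camera call takes 0.05 s, during which the arm holds its last target. There are 200 camera calls.

## Task

Take the orange-handled steel rod from its wooden rest, put its tip under the red lug of the lift's pawl and gently raise it to free the pawl, holding it up with the rod while the load of plywood sinks all the way down by its own weight; then let the pawl drop back and lay the rod in its rest as you found it. Do not force the pawl hard against its stop, do not touch the lift with the gripper, and leave everything else on the bench alone.

Things in the scene. Friction and masses are not known exactly. Their poses are not given: they have to be found in the camera images.
- rod_grip (a point): release rod: a straight tool 185 mm long, orange handle (90 long, 16 wide, 18 tall, flat sides) followed by a steel shaft of 10 mm diameter and 95 mm length; 0.12 kg. This point is on the rod's axis, inside the handle, 30 mm from the handle's front end: grip here, across the handle's 16 mm. Its x axis runs along the rod towards the steel tip, z up as it lies in the rest
- rod_tip (a point): steel end of the rod, on its axis, 125 mm ahead of rod_grip; same axes
- rest_grip (a point): fixed wooden rest, where rod_grip lies when the rod is home; rod axis 50 mm above the bench. Axes: x along the rod towards where its tip lies, z up. Two notched uprights carry the rod: one under the handle 50 mm behind this point (-x), one under the shaft 90 mm ahead; notches 2 to 3 mm wider than the rod at the bottom, flaring upward; floor of the rest 12 mm high between them
- jack: fixed ratchet lift, blue post on a grey base plate (170 x 240 mm), 0.16 m high; origin under the frame, on the bench. Its -x axis points to the open side with the lug, roughly to the robot; +y to the pawl side; the platform with the load (130 x 115 mm, up to 0.33 m above the bench when raised) is on the -y side, from y = -20 to y = -135 mm, x = -50 to 80 mm
- pawl_lug (a point): point on the pawl lever, 160 mm above the bench when closed, axes as the jack's. The red lug, a level bar 16 mm wide (y), 8 thick, 44 long towards the jack's -x (free end 18 mm ahead of this point, lever 26 mm behind), is clamped in a slot at a height set by hand and not measured: its underside is 4 to 28 mm below this point, differently each time; feel for it. Free space under it
- pawl (a joint): pawl angle, rad: 0 = in the teeth, grows as the lug is raised (pivot to lug 49 mm). Clear of the teeth above about 0.13, hard stop at 0.155: from first touch the lug rises 6.5 mm to clear, at most 7.5 mm. It takes 3 to 5 N to slide it out under load, then 2 to 3.5 N to hold it up; a spring closes it when let go. Over 8 N between rod and lift is too much
- lift (a joint): height of the load's platform above its lowest position, m: 0 = fully down. When the pawl is clear it sinks by itself at about 20 to 35 mm/s (damped); teeth every 12 mm, and it is caught by the next tooth if the pawl drops back
- earmuffs: yellow earmuffs, bystander
- blank_a: lobed plywood blank, 6 mm thick, bystander
- blank_b: another lobed plywood blank, bystander
- sander: cork sanding block, bystander
There are look-alikes about, which are no part of the job. What is meant by the part that bears rod_grip is not black or green, and is the larger of those in its own colour.

How it is judged:
On the way, in this order (a step that is already met when the one before it is completed fails the run):
1. the rod is taken from its rest (distance between rod_grip and rest_grip above 0.06 m), for 0.1 s.
2. the pawl is raised clear of the teeth by the rod (value of joint pawl above 0.115 rad and contact force between rod and jack above 0.5 N), for 0.1 s.
3. the load has sunk fully down with the rod still holding the pawl (value of joint lift below 0.003 m and value of joint pawl above 0.1 rad and contact force between rod and jack above 0.3 N), for 0.1 s.
At the end, for the whole second after the job is handed in: the load is fully down (within 3 mm), the pawl has dropped back (below 0.06 rad), and the rod lies at rest in both notches of its rest, the same way round, within 20 mm of its home and not raised by more than 6 mm (value of joint lift below 0.003 m and value of joint pawl below 0.06 rad and distance between rod_grip and rest_grip below 0.02 m and x of rod_tip in the frame of rest_grip above 0.1 m and z of rod_tip in the frame of rest_grip between -0.006 and 0.006 m and z of rod_grip in the frame of rest_grip below 0.006 m and linear speed of rod below 0.02 m/s); the robot touches nothing.
It fails at once if the rod presses on the lift with more than 8 N (contact force between rod and jack above 8 N).
It fails at once if the gripper or arm touches the lift (contact force between any of the fingers, the arm and jack above 1 N).
It fails at once if a bystander is disturbed (moved more than 20 mm) (distance of any of earmuffs, blank_a, blank_b, sander from where it was at the start of the episode above 0.02 m).
It also fails if it takes over 72 s, if anything falls off the work surface, if the arm or the gripper's body presses on something with over 40 N, if the wrist force passes 120 N, or if a joint passes its speed limit or range.

## Working session

There is one attempt and no reset: what is moved stays moved. The work goes in short steps, each a Python script; the robot and the scene stay as the last script left them, time stands still between calls to the robot, and variables do not carry over. Pictures are saved under pics/ and viewed, on a budget of 10 in all, crops included, one or two more only if the job needs it, and the job is handed in when it is done.

```bash
mkdir -p pics; python3 - <<'E'
from bench import bot, observe, optics
import cv2,numpy as np
for c in("scene","top"):
    im=optics.camera(c); cv2.imwrite(f"pics/{c}0.png",cv2.resize(im[:,:,::-1],(800,600),interpolation=cv2.INTER_CUBIC))
    m=optics.camera_model(c); print(c,np.round(m["mtx"],1).tolist(),np.round(m["extrinsics"],3).tolist())
    for l in("rod_grip","jack","pawl_lug","pawl","rest_grip","earmuffs","blank_a","sander"):
        try: print(l,[(np.round(d["bbox"]).astype(int).tolist(),round(d["p"],2)) for d in optics.boxes_of(c,l)])
        except Exception as e: print(l,e)
s=observe();print(s["clock"],s["ee_pos"],s["eef_rot"],s["ft_force"])
E
```

```text
scene [[444.2, 0.0, 254.3], [0.0, 444.2, 191.1], [0.0, 0.0, 1.0]] [[0.517, 0.624, -0.586, 1.302], [0.856, -0.361, 0.371, -0.535], [0.02, -0.693, -0.721, 1.189], [0.0, 0.0, 0.0, 1.0]]
rod_grip [([150, 335, 47, 12], 0.7), ([193, 213, 53, 12], 0.59), ([162, 260, 32, 33], 0.57), ([122, 227, 25, 18], 0.41)]
jack [([358, 207, 29, 20], 0.37)]
pawl_lug [([295, 206, 18, 30], 0.67), ([164, 260, 40, 37], 0.57)]
pawl [([165, 259, 37, 39], 0.53), ([276, 221, 82, 97], 0.48), ([296, 206, 18, 26], 0.43)]
rest_grip [([160, 263, 48, 50], 0.55)]
earmuffs [([334, 148, 37, 32], 0.64)]
blank_a [([224, 300, 33, 43], 0.94), ([309, 177, 37, 22], 0.65)]
sander [([358, 208, 32, 28], 0.76)]
top [[493.7, 0.0, 250.6], [0.0, 493.7, 191.2], [0.0, 0.0, 1.0]] [[0.005, -0.986, 0.169, 0.181], [-1.0, -0.003, 0.01, -0.005], [-0.01, -0.169, -0.985, 1.618], [0.0, 0.0, 0.0, 1.0]]
rod_grip [([391, 135, 32, 18], 0.59), ([360, 174, 12, 43], 0.58)]
jack [([246, 154, 79, 80], 0.61)]
pawl_lug [([224, 151, 23, 19], 0.46)]
pawl [([224, 151, 22, 22], 0.75)]
rest_grip [([359, 182, 28, 42], 0.67)]
earmuffs [([116, 226, 41, 42], 0.74), ([225, 151, 23, 18], 0.48)]
blank_a [([324, 129, 41, 38], 0.82), ([165, 214, 34, 32], 0.82), ([247, 155, 78, 80], 0.43)]
sander [([151, 148, 26, 31], 0.74)]
0.9 [ 0.25296808 -0.65270715  0.22794134] [4.09343859e-06 9.82959610e-01 1.83821666e-01 3.86396956e-06] [ 0.56638301  0.24043268 -0.31383521]
```

View pics/scene0.png

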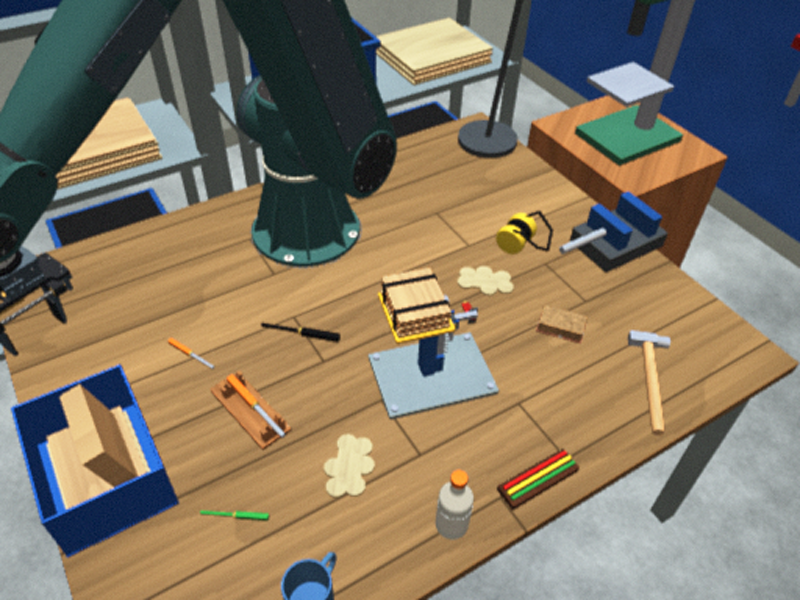

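View pics/top0.png

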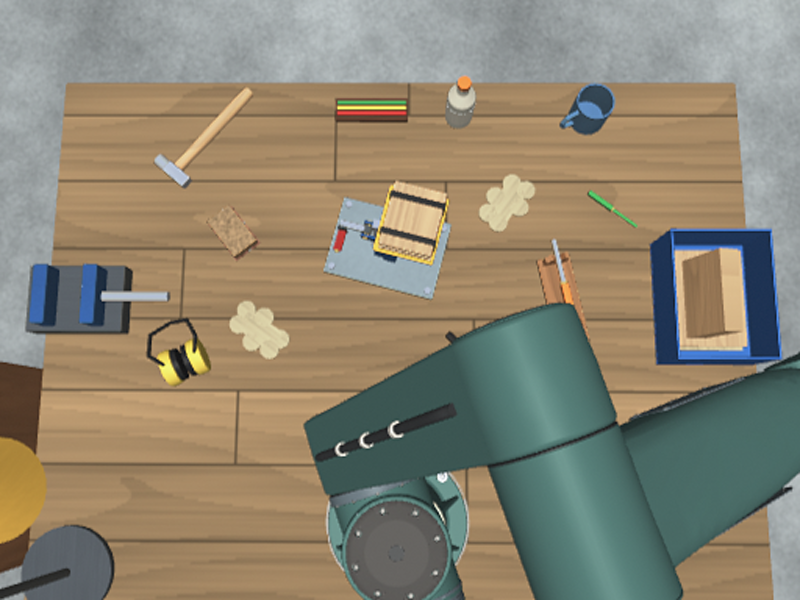

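The scene view shows three orange or similar candidates: the orange rod in the wooden rest at (255,405), a small loose orange tool at (190,352), and black and green tools at (300,331) and (235,515). The large orange one in the rest is the one meant. The lug is red, at (468,310) in the scene view and (341,239) in the top view. I'll swing the arm clear and take enlarged crops to confirm.

```bash
python3 - <<'E'
from bench import bot, observe, optics
import cv2,numpy as np
q=np.array(observe()["q"]);q[0]=-1.85;bot.move_joints(q)
t=[]
S=optics.camera("scene");T=optics.camera("top");np.save("S.npy",S);np.save("T.npy",T)
def crop(im,c,r,w,h): return cv2.resize(im[r:r+h,c:c+w,::-1],(400,300),interpolation=cv2.INTER_CUBIC)
a=crop(S,120,224,80,60);b=crop(T,320,140,80,60);c=crop(S,230,165,100,75);d=crop(T,200,115,100,75)
cv2.imwrite("pics/m1.png",np.vstack([np.hstack([a,b]),np.hstack([c,d])]));print(observe()["clock"])
E
```

```text
2.5667
```

View pics/m1.png

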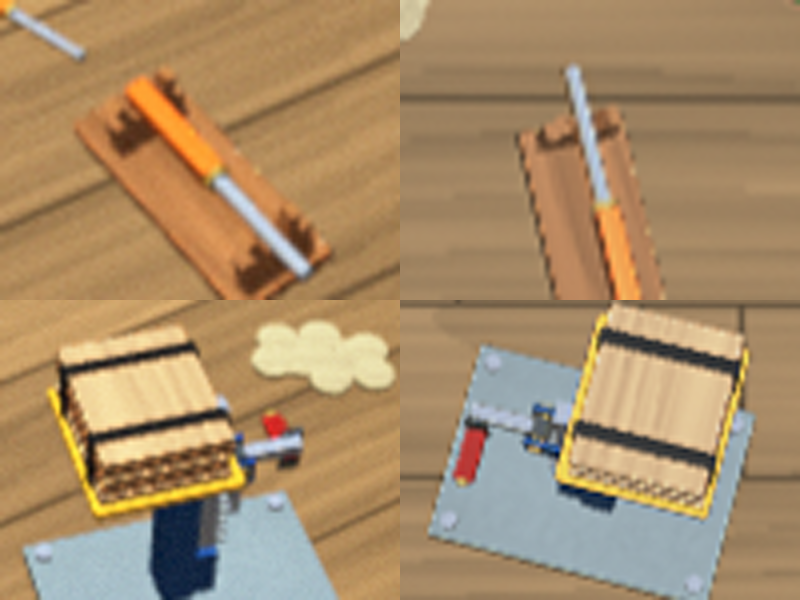

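The crops confirm the orange-handled rod in its notched rest, with the handle front at top (360.6,180.6) and the tip at (354.6,154). They also show the red lug in the top view, from (218.7,147) to its free end at (215.5,161).

```bash
cat > h.py <<'E'
import numpy as np
from bench import optics
def ray(c,p):
    m=optics.camera_model(c);E=np.array(m["extrinsics"]);d=E[:3,:3]@np.linalg.solve(m["mtx"],[*p,1.]);return E[:3,3],d
def atz(c,p,z):
    o,d=ray(c,p);return o+d*(z-o[2])/d[2]
def tri(p,q):
    o1,d1=ray("scene",p);o2,d2=ray("top",q)
    s=np.linalg.lstsq(np.c_[d1,-d2],o2-o1,rcond=None)[0];a=o1+d1*s[0];b=o2+d2*s[1];return (a+b)/2,np.linalg.norm(a-b)
E
python3 - <<'E'
from h import *; import cv2
np.set_printoptions(precision=4,suppress=True)
S=np.load("S.npy");T=np.load("T.npy")
def blob(im,lo,hi,box):
    h=cv2.cvtColor(im,cv2.COLOR_RGB2HSV);m=cv2.inRange(h,lo,hi);k=np.zeros_like(m);c,r,w,hh=box;k[r:r+hh,c:c+w]=1;m=m*k
    ys,xs=np.nonzero(m);P=np.c_[xs,ys].astype(float);c=P.mean(0);u=np.linalg.svd(P-c,full_matrices=False)[2][0];t=(P-c)@u
    return len(P),c+0.0,c+u*t.min(),c+u*t.max()
for n,im,box in(("scene",S,(135,232,40,35)),("top",T,(345,165,40,50))):
    n_,c,a,b=blob(im,(8,170,150),(22,255,255),box);print(n,"handle",n_,c,a,b,[atz(n,p,.055) for p in(c,a,b)])
print("tip",atz("scene",(181,278),.05),atz("top",(354.6,154),.05),"front",atz("scene",(163,259.6),.055),atz("top",(360.6,180.6),.055))
for n,im,box in(("scene",S,(285,185,30,35)),("top",T,(205,140,20,30))):
    print(n,"red",blob(im,(0,150,70),(6,255,255),box))
C=[(220,127),(287.5,143.5),(277.5,190),(207.3,173.5)]
C=[(480/4+200-100,346/4+115-75),(752/4+100,412/4+40),(0,0),(430/4+100,535/4+40)]
for p in C: print("corner",p,atz("top",p,.01))
E
```

```text
scene handle 154 [154.1623 249.4026] [145.6391 240.3953] [162.71   258.4357] [array([ 0.4391, -0.3535,  0.055 ]), array([ 0.3925, -0.3633,  0.055 ]), array([ 0.4843, -0.3441,  0.055 ])]
top handle 63 [364.4286 195.0476] [361.1528 181.7167] [367.6335 208.0901] [array([ 0.4385, -0.3532,  0.055 ]), array([ 0.4819, -0.3442,  0.055 ]), array([ 0.3964, -0.362 ,  0.055 ])]
tip [ 0.5737 -0.3242  0.05  ] [ 0.5748 -0.327   0.05  ] front [ 0.4888 -0.345   0.055 ] [ 0.4856 -0.3425  0.055 ]
scene red (23, array([298.2174, 195.7826]), array([295.6968, 194.7174]), array([300.6563, 196.8133]))
top red (56, array([217.3214, 153.0357]), array([219.1579, 147.0484]), array([215.5357, 158.8576]))
corner (220.0, 126.5) [0.6794 0.1164 0.01  ]
corner (288.0, 143.0) [ 0.6223 -0.1131  0.01  ]
corner (0, 0) [1.1454 0.9074 0.01  ]
corner (207.5, 173.75) [0.5161 0.1555 0.01  ]
```

```bash
cat >> h.py <<'E'
def Q(y): return [0,np.cos(y/2),np.sin(y/2),0]
E
python3 - <<'E'
from h import *; from bench import bot,observe
np.set_printoptions(precision=4,suppress=True)
print("free end tri",tri((298.6,193.4),(215.5,161)),tri((298.6,193.4),(215.5,159.6)))
for z in(.135,.15,.16): print(z,"free",atz("top",(215.5,160.5),z),"lever end",atz("top",(219.0,146.5),z),"mid",atz("top",(217.32,153.04),z),"scenefree",atz("scene",(298.6,193.4),z))
yr=.206;g=np.array([.4535,-.3502,.045])
for k in(0,np.pi,-np.pi): print("grasp",k,bot.ik(g,Q(yr+k)))
F=atz("top",(215.5,160.5),.148)
for y in(-.24,-.4,-.6):
  u=np.array([np.cos(y),np.sin(y),0])
  for back in(-.02,.015,.04):
    p=F-u*(back+.125);
    for k in(0,np.pi):
      for z in(.115,.45):
        p[2]=z;r=bot.ik(p,Q(y+k));print(y,back,round(k),p,"None" if r is None else np.array(r))
E
```

```text
free end tri (array([0.5303, 0.1212, 0.1415]), np.float64(0.005906485756500752)) (array([0.5333, 0.12  , 0.145 ]), np.float64(0.0037261243410801385))
0.135 free [0.5318 0.1192 0.135 ] lever end [0.5763 0.1091 0.135 ] mid [0.5555 0.1139 0.135 ] scenefree [0.5265 0.1281 0.135 ]
0.15 free [0.5283 0.1179 0.15  ] lever end [0.5723 0.1079 0.15  ] mid [0.5517 0.1127 0.15  ] scenefree [0.5376 0.1187 0.15  ]
0.16 free [0.5259 0.1171 0.16  ] lever end [0.5697 0.1071 0.16  ] mid [0.5492 0.1119 0.16  ] scenefree [0.5449 0.1124 0.16  ]
grasp 0 [-0.6982  0.4656  2.0404 -0.      0.6357  0.6666]
grasp 3.141592653589793 [-0.6982  0.4656  2.0404 -0.      0.6357 -2.475 ]
grasp -3.141592653589793 [-0.6982  0.4656  2.0404 -0.      0.6357 -2.475 ]
-0.24 -0.02 0 [0.4268 0.143  0.115 ] [ 0.2716  0.1738  2.2742 -0.      0.6936  2.0824]
-0.24 -0.02 0 [0.4268 0.143  0.45  ] [ 0.2716 -0.2529  1.9999 -0.      1.3946  2.0824]
-0.24 -0.02 3 [0.4268 0.143  0.115 ] [ 0.2716  0.1738  2.2742 -0.      0.6936 -1.0592]
-0.24 -0.02 3 [0.4268 0.143  0.45  ] [ 0.2716 -0.2529  1.9999 -0.      1.3946 -1.0592]
-0.24 0.015 0 [0
[... 2019 characters left out ...]
 1.3836 -0.6382]
-0.6 0.015 0 [0.4132 0.1971 0.115 ] [ 0.3942  0.1852  2.2596 -0.      0.6967  2.565 ]
-0.6 0.015 0 [0.4132 0.1971 0.45  ] [ 0.3942 -0.2374  1.988  -0.      1.3911  2.565 ]
-0.6 0.015 3 [0.4132 0.1971 0.115 ] [ 0.3942  0.1852  2.2596 -0.      0.6967 -0.5766]
-0.6 0.015 3 [0.4132 0.1971 0.45  ] [ 0.3942 -0.2374  1.988  -0.      1.3911 -0.5766]
-0.6 0.04 0 [0.3926 0.2112 0.115 ] [ 0.4414  0.1674  2.2823 -0.      0.6919  2.6122]
-0.6 0.04 0 [0.3926 0.2112 0.45  ] [ 0.4414 -0.2615  2.0065 -0.      1.3967  2.6122]
-0.6 0.04 3 [0.3926 0.2112 0.115 ] [ 0.4414  0.1674  2.2823 -0.      0.6919 -0.5294]
-0.6 0.04 3 [0.3926 0.2112 0.45  ] [ 0.4414 -0.2615  2.0065 -0.      1.3967 -0.5294]
```

```bash
cat >> h.py <<'E'
YR=.206;G=np.array([.4535,-.3502,.045])
YL=-.235;U=np.array([np.cos(YL),np.sin(YL),0]);FE=np.array([.529,.1183,0])
def P(over,z): # TCP with tip 'over' m past lug's free end
    p=FE+U*(over-.125);p[2]=z;return p
E
python3 - <<'E'
from h import *; from bench import bot,observe
import cv2
np.set_printoptions(precision=4,suppress=True)
bot.grip(.06);bot.goto(G+[0,0,.12],Q(YR));bot.move_linear(G,feed=.12)
s=observe();print(s["clock"],s["ee_pos"],s["ft_force"])
bot.grip(.005,60);s=observe();print("w",s["gripper_width"],s["ft_force"],s["ft_torque"])
bot.move_linear(G+[0,0,.04],feed=.06);bot.move_linear(G+[0,0,.405],feed=.25)
s=observe();print("w",s["clock"],s["gripper_width"],s["ft_force"])
bot.goto(P(-.05,.45),Q(YL));bot.move_linear(P(-.05,.115),feed=.2)
s=observe();print(s["clock"],s["ee_pos"],s["gripper_width"],s["ft_force"])
S=optics.camera("scene");T=optics.camera("top");np.save("S.npy",S);np.save("T.npy",T)
def crop(im,c,r,w,h): return cv2.resize(im[r:r+h,c:c+w,::-1],(400,300),interpolation=cv2.INTER_CUBIC)
cv2.imwrite("pics/m2.png",np.vstack([np.hstack([crop(S,220,140,120,90),crop(S,260,170,60,45)]),np.hstack([crop(T,160,100,160,120),crop(T,190,130,60,45)])]))
E
```

```text
6.875 [ 0.4539 -0.3506  0.0457] [-0.2534  0.2099 -0.1483]
w 0.015729961686438868 [0.5857 2.1443 1.5101] [ 0.1912  0.0715 -0.0074]
w 10.0417 0.015792399969717735 [ 0.4502  0.0369 -0.7282]
13.7417 [0.3592 0.1592 0.1156] 0.015534551341395465 [ 0.3591 -0.2826 -0.5043]
```

View pics/m2.png

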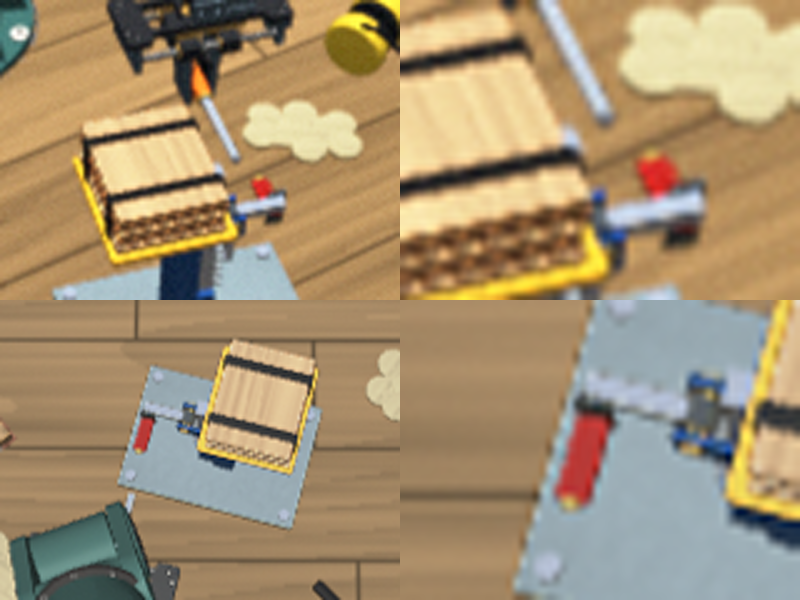

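```bash
python3 - <<'E'
from h import *; from bench import observe; import cv2
np.set_printoptions(precision=4,suppress=True)
T=np.load("T.npy")
print("tip tri",tri((290.75,187.7),(212,178.8)),"expected",P(-.05,.12)+.125*U, "topz",atz("top",(212,178.8),.12),"scenez",atz("scene",(290.75,187.7),.12))
h=cv2.cvtColor(T,cv2.COLOR_RGB2HSV);m=cv2.inRange(h,(0,140,70),(8,255,255));m[:, :205]=0;m[:,225:]=0;m[:140]=0;m[170:]=0
y,x=np.nonzero(m);print(cv2.minAreaRect(np.c_[x,y].astype(np.float32)))
for r in np.unique(y): print(r,x[y==r].min(),x[y==r].max(),end="; ")
print(observe()["eef_rot"],Q(YL))
print("lug free tri",tri((298,193),(215.3,160)))
# tip pixel
big=cv2.resize(T[168:188,200:225],None,fx=1,fy=1); g=cv2.cvtColor(big,cv2.COLOR_RGB2GRAY); print(g[4:16])
E
```

```text
tip tri (array([0.4781, 0.131 , 0.1172]), np.float64(0.0011566252004571347)) expected [0.4804 0.1299 0.12  ] topz [0.4772 0.1303 0.12  ] scenez [0.4804 0.1299 0.12  ]
((217.1981201171875, 153.05661010742188), (4.532897472381592, 13.186612129211426), 15.945395469665527)
147 217 220; 148 217 221; 149 216 220; 150 216 220; 151 216 220; 152 216 219; 153 215 219; 154 215 219; 155 215 219; 156 214 218; 157 214 218; 158 214 218; 159 214 217; [-0.0003  0.9931 -0.1172  0.0006] [0, np.float64(0.9931048135349669), np.float64(-0.1172298141842701), 0]
lug free tri (array([0.5314, 0.1198, 0.1455]), np.float64(0.0020795155873772238))
[[135 135 136 135 136 136 134 176 163 162 163 143 152 148 163 164 163 164
  166 167 166 165 165 166 166]
 [138 138 139 139 139 138 137 146 141 150 163 170 165 166 166 164 164 164
  165 165 165 165 164 166 166]
 [137 137 137 136 137 136 136 109 104 114 146 153 143 152 164 170 164 165
  165 165 166 167 166 167 166]
 [136 135 135 136 136 137 136 137 138 124 122 100  99 116 148 153 147 154
  166 171 167 166 167 167 168]
 [140 140 140 139 138 139 139 139 140 139 138 144 144 131 127 105 114 124
  147 156 149 155 169 176 170]
 [146 145 144 145 145 144 145 145 146 145 143 173 170 170 139 145 146 132
  120 108 116 127 151 162 154]
 [148 148 148 147 147 148 146 147 147 145 140 195 193 189 134 144 146 147
  147 148 147 133 121 107 119]
 [145 146 145 146 146 144 142 134 140 139 132 187 193 167 142 139 140 140
  141 141 140 141 141 142 142]
 [141 140 141 142 136 128 117  98 116 129 145 188 196 137 129 131 132 132
  131 132 132 133 134 134 134]
 [133 135 127 121 104  90  69  71  68 120 174 192 195 121 129 133 134 134
  134 134 134 133 134 134 135]
 [135 137  93  66  70  75  79  82  52  89 171 192 184 123 131 134 133 134
  133 134 134 133 134 135 134]
 [133 134  88  77  81  83  85  85  74  59  95 191 162 139 135 136 136 137
  136 136 136 136 136 136 137]]
```

```bash
python3 - <<'E'
from h import *; from bench import bot,observe
np.set_printoptions(precision=4,suppress=True)
print(bot.move_linear(P(.024,.115),feed=.04,f_stop=2))
bot.dwell(.2)
F=[]
for _ in range(8): F.append(observe()["ft_force"]);bot.dwell(.03)
print(np.mean(F,0),np.std(F,0))
print(bot.move_linear(P(.024,.150),feed=.012,f_stop=1.0))
s=observe();print(s["clock"],s["ee_pos"],s["ft_force"]);bot.dwell(.2)
F=[]
for _ in range(8): s=observe();F.append(s["ft_force"]);bot.dwell(.03)
print(s["ee_pos"],np.mean(F,0),s["ft_torque"],s["clock"])
E
```

```text
False
[ 0.2838  0.2966 -1.3478] [0.454  0.3633 0.4466]
True
17.6333 [0.4304 0.1417 0.1273] [-0.35    0.4239 -2.5762]
[0.4301 0.1416 0.1269] [-0.2439 -0.1499 -1.2692] [0.0398 0.0818 0.0347] 18.0667
```

```bash
cat >> h.py <<'E'
import cv2
from bench import bot,observe
def fz(n=10):
    F=[]
    for _ in range(n): s=observe();F.append([s["ft_force"][2],*s["ft_torque"][:2]]);bot.dwell(.012)
    return np.mean(F,0),s
def yel():
    S=optics.camera("scene");h=cv2.cvtColor(S,cv2.COLOR_RGB2HSV);m=cv2.inRange(h,(22,200,150),(30,255,255));m[:,:235]=0;m[:,310:]=0;m[:170]=0;m[270:]=0
    y,x=np.nonzero(m);return S,len(y),y.mean(),np.percentile(y,95)
E
python3 - <<'E'
from h import *
np.set_printoptions(precision=3,suppress=True)
b,s=fz(16);S,n,y0,yp=yel();print("base",b,n,y0,yp)
z=.1265;zt=None
while z<.150:
    z+=.0005;bot.move_linear(P(.024,z),feed=.01);f,s=fz();S,n,y,yq=yel()
    d=f-b;print("%.4f %.4f"%(z,s["ee_pos"][2]),d,"%d %.1f %.1f"%(n,y,yq),"%.2f"%s["clock"])
    if d[0]<-6 or yq>yp+2 : break
    if s["clock"]>30: break
np.save("S.npy",S)
E
```

```text
base [-1.166  0.057  0.064] 44 209.25 217.0
0.1270 0.1270 [ 0.038 -0.01   0.028] 41 210.2 217.0 18.61
0.1275 0.1275 [-1.052  0.034  0.112] 39 209.0 217.1 18.99
0.1280 0.1279 [-3.157  0.125  0.278] 42 209.8 217.0 19.38
0.1285 0.1285 [-3.585  0.287  0.421] 44 209.6 217.0 19.76
0.1290 0.1290 [-4.154  0.51   0.538] 40 209.6 217.1 20.14
0.1295 0.1295 [-3.754  0.488  0.518] 39 210.2 217.1 20.52
0.1300 0.1300 [-4.073  0.493  0.504] 40 210.6 218.0 20.91
0.1305 0.1305 [-4.342  0.501  0.464] 40 209.8 218.0 21.29
0.1310 0.1310 [-4.037  0.527  0.416] 38 209.4 218.0 21.68
0.1315 0.1315 [-3.64  0.54  0.38] 42 209.6 217.9 22.06
0.1320 0.1320 [-3.757  0.464  0.332] 37 210.8 218.0 22.44
0.1325 0.1325 [-3.787  0.501  0.29 ] 40 209.2 218.0 22.82
0.1330 0.1331 [-2.176  0.308  0.207] 38 210.2 218.2 23.21
0.1335 0.1335 [-3.752  0.362  0.244] 36 213.6 220.2 23.59
```

```bash
python3 - <<'E'
from h import *
np.set_printoptions(precision=3,suppress=True)
b=np.array([-1.17,.057,.064])
for k in range(12):
    bot.dwell(.25);f,s=fz();S,n,y,yq=yel();print(f-b,n,"%.1f %.1f"%(y,yq),"%.2f"%s["clock"])
cv2.imwrite("pics/s3.png",cv2.resize(S[140:290,200:400,::-1],(800,600),interpolation=cv2.INTER_CUBIC))
E
```

```text
[-3.57   0.356  0.235] 36 215.2 223.0 23.98
[-3.755  0.321  0.234] 38 217.8 224.2 24.36
[-3.734  0.367  0.248] 35 220.3 227.0 24.74
[-3.838  0.327  0.229] 36 220.2 227.2 25.12
[-3.822  0.356  0.231] 38 218.6 227.2 25.51
[-3.615  0.332  0.25 ] 35 221.0 227.3 25.89
[-4.005  0.354  0.227] 29 219.6 227.6 26.27
[-3.669  0.336  0.254] 35 219.7 227.3 26.66
[-4.042  0.348  0.241] 33 221.2 227.4 27.04
[-3.513  0.34   0.244] 32 220.1 227.4 27.43
[-3.768  0.348  0.239] 32 221.2 227.4 27.81
[-3.632  0.346  0.232] 34 219.6 227.3 28.19
```

View pics/s3.png

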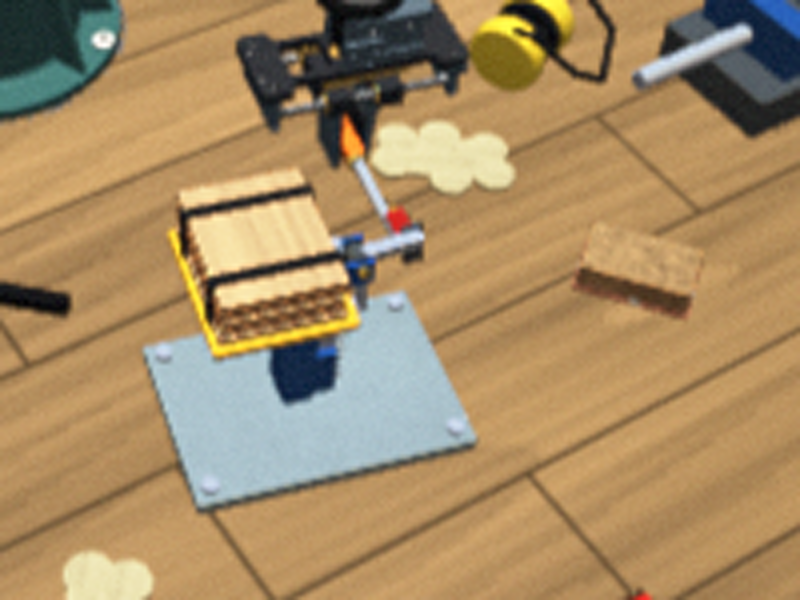

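```bash
python3 - <<'E'
from h import *
np.set_printoptions(precision=4,suppress=True)
T=optics.camera("top")
c,_=tri((242.5,188),(277.5,169));print("start",tri((242.5,188),(277.5,169)))
def zon(p,xy):
    o,d=ray("scene",p);A=np.c_[d,[0,0,-1]];s=np.linalg.lstsq(A,np.array([*xy,0])-o,rcond=None)[0];return s[1],np.linalg.norm(A@s-(np.array([*xy,0])-o))
print("now",zon((242.5,198),c[:2]))
f=c+.130*np.array([.972,-.235,0]);print("front start/now",zon((256.2,218.2),f[:2]),zon((253.75,228.75),f[:2]))
cv2.imwrite("pics/t3.png",cv2.resize(T[100:205,180:320,::-1],(800,600),interpolation=cv2.INTER_CUBIC))
E
```

```text
start (array([ 0.4872, -0.0653,  0.2246]), np.float64(0.005538701398027683))
now (np.float64(0.1804694116397169), np.float64(0.002780525018315258))
front start/now (np.float64(0.23063453079474672), np.float64(0.0045745018629239015)) (np.float64(0.18308512519934392), np.float64(0.0014697562118182075))
```

View pics/t3.png

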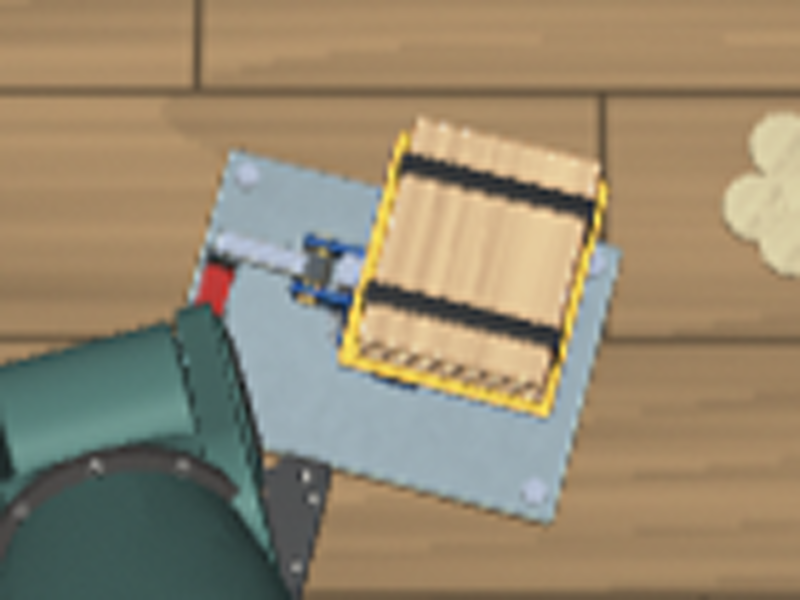

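The load sank about 45 mm and stopped. That is either the bottom or a tooth that caught it. A careful small raise with force monitoring will tell which.

```bash
python3 - <<'E'
from h import *
np.set_printoptions(precision=3,suppress=True)
b=np.array([-1.17,.057,.064]);z=.1335
for k in range(4):
    z+=.0003;bot.move_linear(P(.024,z),feed=.01);f,s=fz(14);S,n,y,yq=yel();print("%.4f"%z,f-b,n,"%.1f %.1f"%(y,yq),"%.2f"%s["clock"])
    if (f-b)[0]<-4.8 or yq>228.5: break
bot.dwell(.6);f,s=fz();S,n,y,yq=yel();print(f-b,y,yq,s["clock"])
E
```

```text
0.1338 [-3.609  0.429  0.254] 30 219.9 227.6 28.66
0.1341 [-3.977  0.523  0.278] 35 220.5 227.3 29.07
0.1344 [-4.127  0.63   0.304] 38 219.9 227.2 29.49
0.1347 [-4.492  0.711  0.333] 35 221.3 227.3 29.91
[-4.419  0.74   0.357] 220.25 227.25 30.6417
```

Force fell to about 2.2 N once the pawl was clear, then rose as it met the stop. The load sank freely past several teeth and doesn't move any more when the pawl goes higher, so it is at the bottom. I'll lower the pawl and check for any further sinking.

```bash
python3 - <<'E'
from h import *
np.set_printoptions(precision=3,suppress=True)
b=np.array([-1.17,.057,.064])
for z in(.1335,.132,.130,.128,.126,.115):
    bot.move_linear(P(.024,z),feed=.015);f,s=fz();S,n,y,yq=yel();print("%.4f"%z,f-b,n,"%.1f %.1f"%(y,yq),"%.2f"%s["clock"])
bot.move_linear(P(-.05,.115),feed=.08)
S=optics.camera("scene")
cv2.imwrite("pics/s4.png",cv2.resize(S[150:240,230:350,::-1],(800,600),interpolation=cv2.INTER_CUBIC));print(observe()["clock"])
E
```

```text
0.1335 [-3.807  0.398  0.285] 35 219.6 227.3 31.02
0.1320 [-2.825  0.005  0.217] 39 218.9 227.1 31.41
0.1300 [-2.506 -0.019  0.207] 38 220.3 227.2 31.82
0.1280 [-1.982 -0.004  0.235] 41 219.5 227.0 32.24
0.1260 [-0.267 -0.009  0.017] 35 221.1 227.3 32.66
0.1150 [0.157 0.002 0.013] 29 219.6 227.6 33.67
34.8583
```

View pics/s4.png

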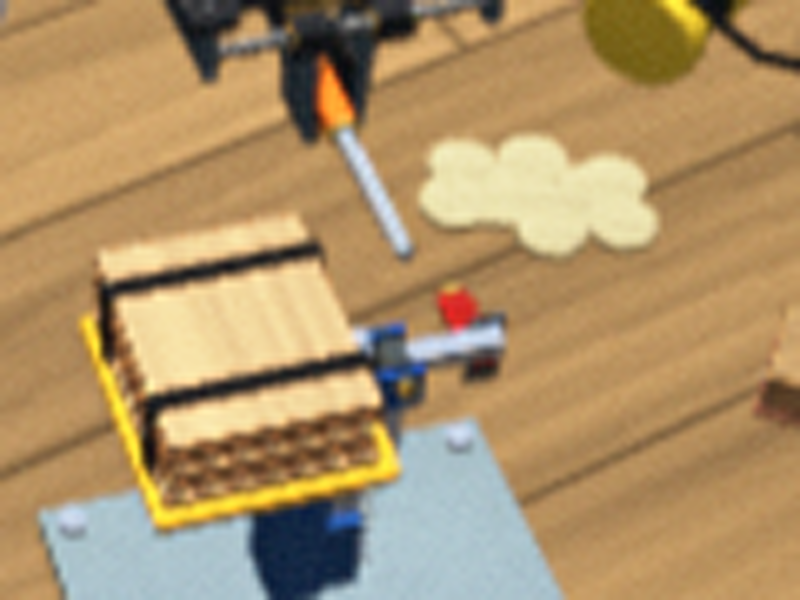

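The load stayed put while the pawl closed, and the contact force fell away at the original touch height. The lug is free at (455,305) and the rod is straight in the grip with its tip at (405,250). Next I'll put the rod back in its rest.

```bash
python3 - <<'E'
from h import *
np.set_printoptions(precision=4,suppress=True)
bot.move_linear(P(-.05,.45),feed=.2);bot.goto(G+[0,0,.405],Q(YR));bot.move_linear(G+[0,0,.04],feed=.2)
bot.dwell(.2);S=optics.camera("scene")
cv2.imwrite("pics/s5.png",cv2.resize(S[215:305,105:225,::-1],(800,600),interpolation=cv2.INTER_CUBIC));s=observe();print(s["clock"],s["ee_pos"],s["gripper_width"],s["ft_force"])
E
```

```text
40.7833 [ 0.4536 -0.3503  0.0854] 0.015906751626993714 [-0.2902 -0.1303 -0.6481]
```

View pics/s5.png

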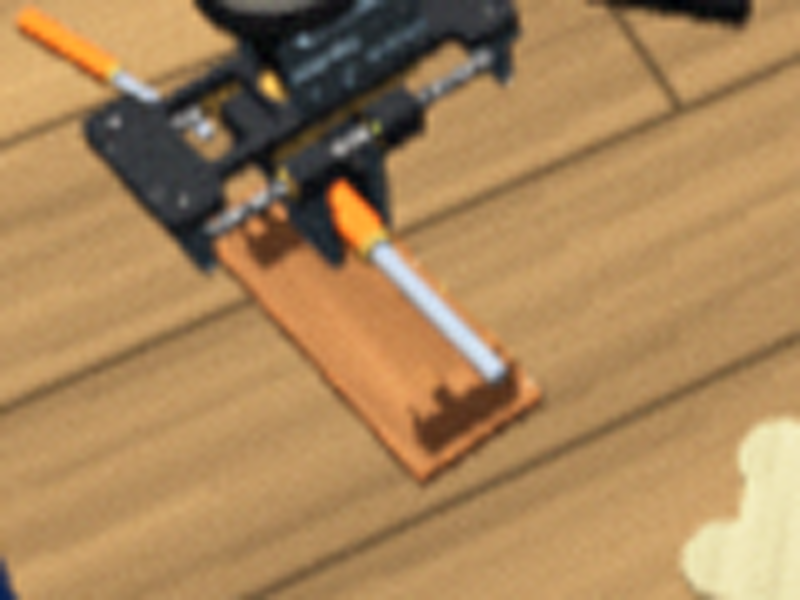

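The rod is above the rest and lined up with it, tip at (495,372). It can be lowered with a force guard and released.

```bash
python3 - <<'E'
from h import *
np.set_printoptions(precision=4,suppress=True)
hit=bot.move_linear(G+[0,0,.001],feed=.03,f_stop=5);s=observe();print(hit,s["ee_pos"],s["ft_force"])
if s["ee_pos"][2]<.049:
    bot.grip(.06);bot.dwell(.3);bot.move_linear(G+[0,0,.15],feed=.12)
    q=np.array(observe()["q"]);q[0]=-1.5;bot.move_joints(q)
S=optics.camera("scene");T=optics.camera("top")
def crop(im,c,r,w,h): return cv2.resize(im[r:r+h,c:c+w,::-1],(400,300),interpolation=cv2.INTER_CUBIC)
cv2.imwrite("pics/m6.png",np.vstack([np.hstack([crop(S,120,224,80,60),crop(T,320,140,80,60)]),np.hstack([crop(S,230,165,100,75),crop(T,200,115,100,75)])]))
h=cv2.cvtColor(S,cv2.COLOR_RGB2HSV);m=cv2.inRange(h,(8,170,150),(22,255,255))[232:267,135:175];y,x=np.nonzero(m);print(len(x),x.mean()+135,y.mean()+232,"was 154 154.16 249.40",observe()["clock"])
E
```

```text
False [ 0.4536 -0.3503  0.0462] [-0.5077  0.218  -1.8879]
150 153.76666666666665 249.56666666666666 was 154 154.16 249.40 46.4833
```

View pics/m6.png

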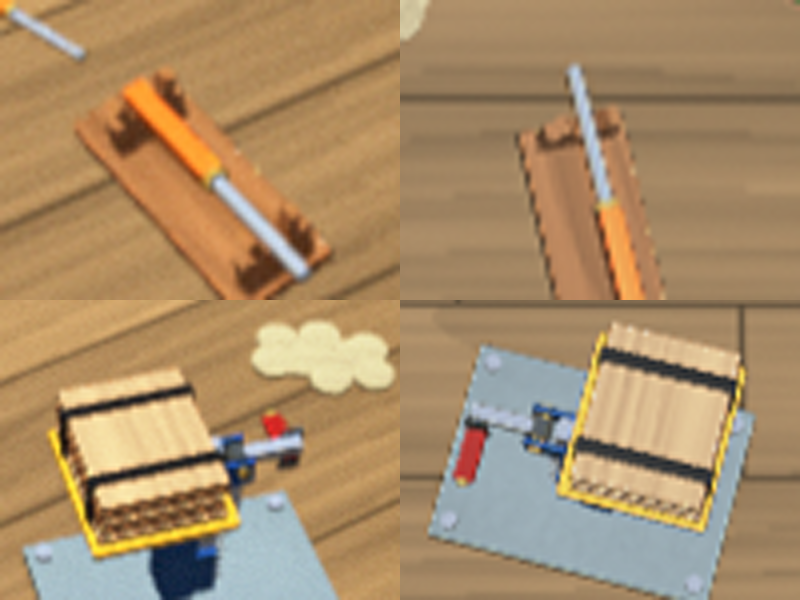

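```bash
python3 -c "
from bench import bot,observe
bot.finish_job();print(observe()['clock'])"
```

```text
the job is handed in; nothing more can be done
the job is handed in; nothing more can be done
```

I freed the pawl with the rod, the load sank and stayed down, and the rod is back in its rest. I handed the job in at about 46.5 s on the robot's clock; no verdict is reported.

- **Rod:** I used the larger orange-handled rod from the wooden rest, gripped at 60 N.
- **Pawl:** The tip touched the lug's underside with the TCP at z ≈ 0.127 m. I raised it in 0.5 mm steps at up to about 4.3 N until it came clear.
- **Load:** It sank about 45 mm in roughly 1.5 s, past several teeth, and stopped. It did not move when I raised the pawl a further 1.2 mm, nor when I let the pawl close.
- **Force:** The highest average reading was about 4.5 N, against the 8 N limit. That came during the extra raise, when the pawl was probably just touching its stop.
- **Final pictures:** The rod lies in both notches, within half a pixel of where it was in the scene view. The lug is back down and the gripper is well away. One plywood blank in view has not moved; I did not compare the other bystanders, but nothing went near them.

**Not certain:**
- **Lowest position:** I could only infer that the load is fully down, from it not moving further and from its platform sitting at about 0.18 m, just above the 0.16 m frame. I had no direct reading.
- **Force noise:** Single force readings were noisy by about 0.45 N, so the forces above are averages.

I viewed 8 pictures.

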